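Index the aquarium supply carousel to its marked stop

TASK

The supply carousel was left between stops: turn it so that its airstone bay with the black catch pad stands at the stop marked by the ball-topped peg, and leave it locked there with the pad popped fully up. It locks by itself at a stop on the way, so press the sprung pad down to carry it past that one. Leave the loose things around it where they are.

Things in the scene. Friction and masses are not known exactly. Their poses are not given: they have to be found in the camera images.
- carousel_base: Fixed grey base plate of a supply carousel, 420 x 440 mm, 12 mm thick. Origin: underside centre, on the carousel's vertical turning axis; z up; its -x side is the front, facing roughly to the robot.
- deck_top (a point): Centre of the top of the round white deck that turns on the base: radius 118 mm, top 60 mm above the base's underside. Black ball on a centre column, up to 145 mm; bay dividers and stored items up to 105 mm, the blue airstone in the bay behind the catch pad. x points away from the pad. Turns either way with light friction (1 to 2 N at the pad) to 1.7 rad each side of the front.
- rim_front (a point): Front of the fixed white index rim round the front half of the deck, on the base's -x axis: radius 131 to 154 mm, top (this point) 42 mm above the base's underside. It has six gaps, the stops, at 0.3, 0.9 and 1.5 rad either side of this point about the axis. The two at 0.9 rad are marked on the plate outside the rim, one by the marker peg, one by the flat stud.
- pad_floor (a point): Floor centre of the catch pad: a black scoop-shaped thumb pad at the deck's edge, 141 mm from the axis, going round with the deck. Floor 40 mm radially, 56 mm tangentially between two upright end lips (6 mm thick, 18 mm above the floor); open inwards and outwards. x points to the axis, z up. Sprung upward (about 3 N, 8 N fully down), 13 mm travel. Pushing a lip sideways turns the deck.
- tooth (a point): Steel tooth under the pad, 36 mm below its floor. Pad fully up (floor 74 mm above the base's underside): tooth in a gap, deck locked, 3 mm play either way. Pad pressed down 8.5 mm or more: free to turn. Released between stops it rides under the rim, 8 mm down, deck still turning, and pops up and locks at the first stop it meets. It starts so, between the two middle stops.
- peg_ball (a point): Centre of the 22 mm ball on top of the marker peg: a fixed slim grey post 57 mm high on the base plate, 195 mm from the turning axis, outside the wanted stop, and on the same ray from the axis. The ball's centre is 58 mm above the base's underside.
- flat_stud: Fixed flat grey disc, 32 mm across and 8 mm high, at the other marked stop. Origin at its underside. Not the wanted one.
- check_valve: Clear plastic check valve, 62 mm long, 22 mm thick, loose on the rear of the base plate. Bystander; origin at its underside.
- feeding_ring: Flat ring, 72 mm across, 8 mm high, loose on the rear of the base plate. Bystander; origin at its underside.
- air_pump: Grey air pump, 120 x 75 x 67 mm, loose on the shelf, on the left. Bystander; origin at its underside.
- tweezers: Steel aquascaping tweezers, 200 mm long, lying on the right. Bystander; origin at its underside.
- food_jar: Food jar, 60 mm across, 85 mm high, standing on the right. Bystander; origin at its underside.
- parts_tub: White open tub, 110 x 80 x 40 mm, on the left. Bystander; origin at its underside.
- net_clip: Small black clip, 70 x 24 x 26 mm, on the right. Bystander; origin at its underside.

How it is judged:
At the end, for the whole second after the job is handed in: The catch pad stands at the stop beside the marker peg (pad centre within 64 mm of the peg's axis, which only that stop allows; 54 mm when in line) and is popped up to within 2.5 mm of its top position, so that the deck is locked there (horizontal distance between pad_floor and peg_ball below 0.064 m and z of pad_floor in the frame of carousel_base above 0.0715 m); the robot touches nothing.
It fails at once if a loose bystander is shifted more than 30 mm (distance of any of check_valve, feeding_ring, air_pump, tweezers, food_jar, parts_tub, net_clip from where it was at the start of the episode above 0.03 m).
It also fails if it takes over 38 s, if anything falls off the work surface, if the arm or the gripper's body presses on something with over 40 N, if the wrist force passes 120 N, or if a joint passes its speed limit or range.

ROBOT

A 6-joint arm with a two-finger parallel gripper is mounted at the origin on the work surface. World frame = base frame: x ahead of the robot, y to its left, z up, the work surface at z = 0. Lengths are in m, angles in rad, forces in N, time in s.
With the tool pointing down it reaches from about 0.35 to 0.975 m from the base axis. Payload 4.9 kg.
Tool frame: the origin (TCP) lies at the very end of the fingers, on their centre line; the grasp point (between the pads) lies 19 mm behind it; z points along the fingers, y is the direction in which the jaws open and shut (so a half turn about z gives the same grasp; the last joint's range is limited). The gripper opens to 85 mm and grips with 20 to 120 N. Pads are 22 mm wide; open, the fingers measure 114 mm over their backs; the gripper's body (76 mm by 85 mm) begins 54 mm behind the grasp point. The pads swing forward as they close: fully open they stand 13 mm farther back than shut.
Start: joints at [1.182, 0.053, 1.613, -0, 1.476, -0.119], TCP at [0.167, 0.602, 0.231] pointing down, gripper open.
Joint ranges: [-3.01, 3.01], [-1.01, 2.22], [0.06, 2.58], [-1.02, 4.17], [0.09, 2.62], [-3.14, 3.14]. Speed limits (rad/s): [2.57, 2.57, 3.14, 3.14, 3.14, 3.14].

INTERFACE

Orientations are given as a unit quaternion [w, x, y, z].
In Python, from plant import state, grab_frame, camera_model, job_done, search_frame, masks_of, place_of gives the robot as it stands.
- The arm moves only by the tool drive_tool, never from a script. Its argument "series" is a list of rows, each a list of 2 entries, a list of its own where there are three numbers: the shift along the world's x, y, z in m, then the turn, a rotation vector about the world's x, y, z in degrees. A call has 1 to 8 rows; each row is the pose to reach, as a shift and turn from the pose commanded when the call began; what a row does not reach only later rows make up. A row lasts 1/10 s, in which the tool goes at most 50 mm and 8.59 degrees, less where a joint would pass 70% of its speed; a pose out of reach is approached as far as the arm can. A call with a gripper value outside its range is refused whole. "fingers" is the closure, from -1 (fully open) to 1 (shut), so that 0 is half open, set as the call begins (left out, the last holds). The fingers move at their own pace and stop on an object; the grip force is fixed at half the most. Time passes only in rows, so rows that repeat a pose let the fingers close. It gives the time, the measured TCP pose, the force and the opening at its end, in the units of the state.
- state(): the state, without advancing time (a new reading comes with each control period).
- grab_frame(name): name is "side" or "top"; returns the picture (400x640x3 uint8, red, green, blue); there is no depth.
- camera_model(name): a dict with "fovy" (degrees; the focal length in pixels is half the picture's height over the tangent of half this angle, whatever the lens; pixels are square), "cx", "cy" (the principal point, pixels), "D" ([k1, k2, p1, p2, k3] as OpenCV has them; the pictures are not rectified), "rvec" (rotation vector, rad) and "tvec" (3), from world to camera coordinates, as OpenCV has them. Camera axes: x right, y down, z forward; pixel columns grow to the right and rows downward; lengths in m; the calibration is good to about 2 mm. A picture is of the moment at which its call begins. camera_model takes no time and is no camera call.
- job_done(): hands the job in, once; it reports no verdict.
Trained networks look in the newest picture that a camera, given by its name, has taken for a name from the list of things; names that differ only in an ending like _2 or _b are one class to them, and where a whole thing is asked for, a point or a joint stands for the part that bears it (a point fixed in the world has none). Each returns a list of dicts, best first, with "confidence" (0 to 1); they miss things now and then, are a little off and sometimes report something else, mostly with a low value. They report only what shows in the picture. A call takes as long as a camera call.
- search_frame(camera, name): "location" ([x, y, z] in m, in world coordinates, good to about 4 mm: the middle of the surface that is visible of it).
- masks_of(camera, name): "pixels" (400x640 bool, what is visible of it).
- place_of(camera, name): "location" ([x, y, z] in m, in world coordinates, good to about 4 mm: a listed point, or the origin of a listed thing).
The state is a dict: "time": time; "joint_pos": joint angles; "joint_vel": joint speeds; "joint_efforts": joint torques, N m; "tool_pos": TCP position; "tool_rot": TCP orientation; "contact_force": force on the tool from outside, world axes, zero at the start; "ft_torque": the same for the moment, N m; "gripper_width": opening from 0.0 (shut) to 1.0 (fully open).
Only numpy, scipy, OpenCV 4.12 (cv2) and the standard library are available. Lean on these libraries where they do the work, as an engineer would, in place of code of your own. Each camera call takes 0.05 s, during which the arm holds its last target.

## Working session

There is one attempt and no reset: what is moved stays moved. The work goes in short steps, Python scripts to look and compute and a tool call to move; the robot and the scene stay as the last step left them, time stands still between calls to the robot, and variables do not carry over. Pictures are saved under pics/ and viewed, and the job is handed in when it is done.

Besides the shell and the picture viewer there is one more tool, called after ">>>" as name([rows], argument=value, ...), one row to a line, values as JSON. drive_tool: Moves the arm, as the interface text tells. Its arguments: {"type":"object","properties":{"series":{"type":"array","items":{"type":"array"}},"fingers":{"type":"number"}},"required":["series"]}

```bash
mkdir -p pics; python3 - <<'E'
from plant import *
import cv2
s=state();print(s['time'],s['tool_pos'],s['tool_rot'],s['gripper_width'],s['contact_force'])
for c in ['top','side']:
    im=grab_frame(c);cv2.imwrite(f'pics/{c}0.png',im[:,:,::-1])
    m=camera_model(c);print(c,m)
for c in ['top','side']:
    for n in ['carousel_base','deck_top','rim_front','pad_floor','tooth','peg_ball','flat_stud']:
        r=place_of(c,n);print(c,n,[(x['location'],round(x['confidence'],2)) for x in r[:2]])
print(state()['time'])
E
```

```text
0.0 [0.16634044 0.60180265 0.23003362] [-2.67626160e-04  1.34496143e-01  9.90913568e-01 -1.00864252e-03] 1.0007174036125306 [ 0.73838531  0.130024   -0.33219429]
top {'fovy': 44.86127097312149, 'cx': 318.2203468852985, 'cy': 198.60473591648804, 'D': array([0.03810979, 0.        , 0.        , 0.        , 0.        ]), 'rvec': array([ 2.17815462, -2.12237286,  0.12926586]), 'tvec': array([-0.01535293,  0.54594576,  1.7009454 ])}
side {'fovy': 57.4330491608733, 'cx': 327.5134464338386, 'cy': 194.25972159986043, 'D': array([-0.08393036,  0.        ,  0.        ,  0.        ,  0.        ]), 'rvec': array([ 2.10586672, -0.23750248,  0.15886939]), 'tvec': array([-0.50465304,  0.12830469,  1.05307498])}
top carousel_base [([0.5718, -0.0143, -0.0], 0.68)]
top deck_top [([0.5727, -0.0142, 0.057], 0.85), ([0.6481, 0.4506, 0.0014], 0.59)]
top rim_front [([0.4349, 0.0106, 0.0429], 0.78)]
top pad_floor [([0.4363, 0.0065, 0.0669], 0.67)]
top tooth []
top peg_ball [([0.4835, 0.1569, 0.0582], 0.63)]
top flat_stud [([0.4223, -0.1408, 0.0102], 0.53), ([0.3364, -0.4169, -0.0035], 0.42)]
side carousel_base [([0.573, -0.0163, 0.0004], 0.87)]
side deck_top [([0.5757, -0.0178, 0.0647], 0.86), ([0.6509, 0.4517, 0.0004], 0.45)]
side rim_front [([0.4358, 0.0133, 0.0391], 0.59)]
side pad_floor [([0.4335, 0.0074, 0.0666], 0.55)]
side tooth [([0.4336, 0.0091, 0.0249], 0.81)]
side peg_ball [([0.3352, -0.4216, -0.0003], 0.58), ([0.4819, 0.1605, 0.0552], 0.39)]
side flat_stud [([0.4273, -0.1407, 0.009], 0.4)]
0.8
```

View pics/top0.png

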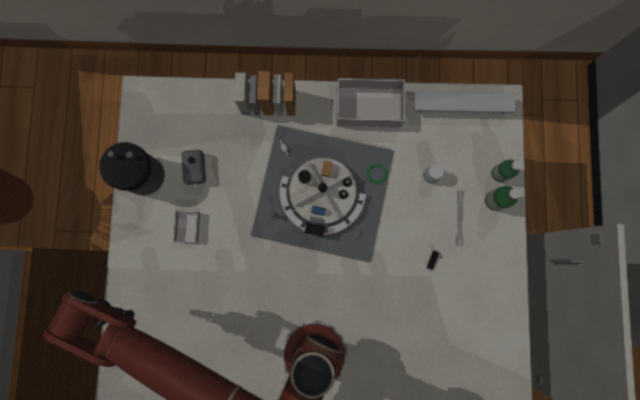

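View pics/side0.png

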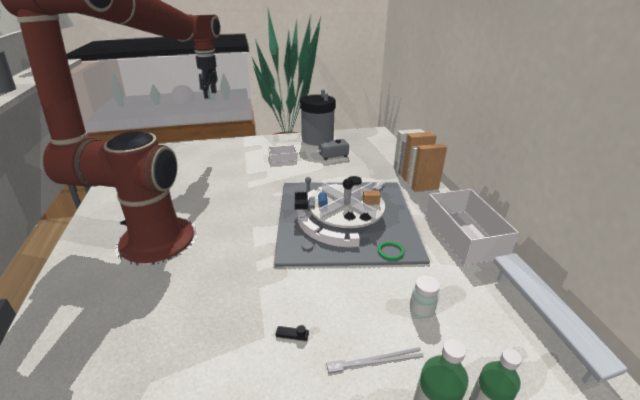

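The two pictures agree with the networks. The pad is at top (315,229), and the peg stands on the far (+y) side at side (308,183). The geometry also checks out:
- The rim front is at 0.197 rad.
- The peg is at +0.896 rad from the rim front, with radius 0.196.
- The stud is at −0.90 rad.
- The pad is at about −0.035 rad.

I'll shut the fingers and move above the pad.

>>> drive_tool([
  [[0.019, -0.042, 0], [0, 0, 0]],
  [[0.038, -0.085, 0], [0, 0, 1]],
  [[0.058, -0.128, 0], [0, 0, 2]],
  [[0.077, -0.17, 0], [0, 0, 3]],
  [[0.096, -0.213, 0], [0, 0, 4]],
  [[0.115, -0.255, 0], [0, 0, 5]],
  [[0.134, -0.298, 0], [0, 0, 6]],
  [[0.153, -0.34, 0], [0, 0, 6]],
], fingers=1)

```text
time: 1.6
tool_pos: [0.3199, 0.2607, 0.2316]
tool_rot: [0.001, 0.082, 0.997, 0.0]
contact_force: [0.5, 1.1, -0.2]
gripper_width: -0.003
```

```bash
python3 - <<'E'
from plant import *
import cv2
from scipy.spatial.transform import Rotation as R
s=state();print(s['time'],s['tool_pos'],s['gripper_width'])
import numpy as np
im=grab_frame('side')
for n in ['pad_floor','peg_ball']:
    r=place_of('side',n);print(n,[(x['location'],round(x['confidence'],2)) for x in r[:2]])
cv2.imwrite('pics/side1.png',cv2.resize(im[150:280,230:430,::-1],(800,520),interpolation=cv2.INTER_CUBIC))
def proj(c,p):
    m=camera_model(c);f=200/np.tan(np.radians(m['fovy'])/2)
    return cv2.projectPoints(np.array(p,float).reshape(-1,3),m['rvec'],m['tvec'],np.array([[f,0,m['cx']],[0,f,m['cy']],[0,0,1]]),m['D'])[0].reshape(-1,2)
print((proj('side',[[.4345,.007,.066],[.4827,.1587,.058],[.573,-.0155,.145]])-[230,150])*4)
E
```

```text
1.6 [0.31990469 0.26073351 0.23156975] -0.002912418291148349
pad_floor [([0.437, 0.0065, 0.0674], 0.83)]
peg_ball [([0.4802, 0.159, 0.0574], 0.54)]
[[281.97062145 206.45593987]
 [307.32672097 115.71995167]
 [469.14656786 112.04543477]]
```

View pics/side1.png

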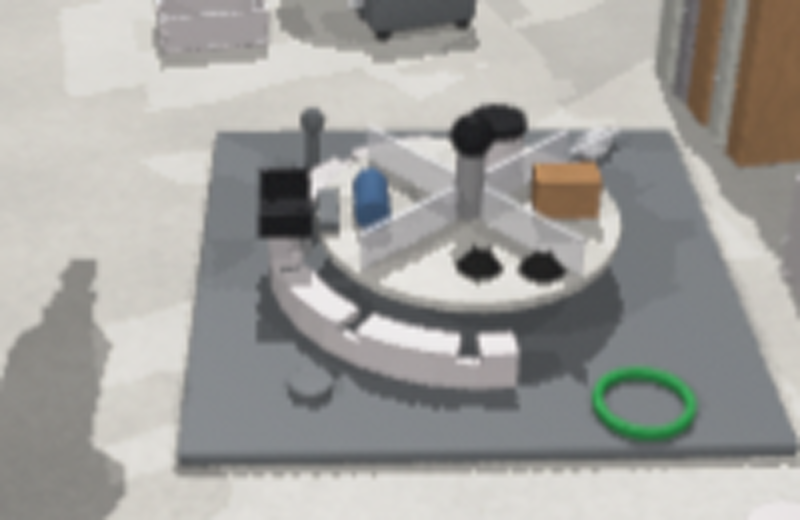

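>>> drive_tool([
  [[0.019, -0.042, 0], [0, 0, 0]],
  [[0.038, -0.085, -0.01], [0, 0, 0]],
  [[0.058, -0.128, -0.03], [0, 0, 0]],
  [[0.077, -0.17, -0.05], [0, 0, 0]],
  [[0.096, -0.213, -0.07], [0, 0, 0]],
  [[0.115, -0.253, -0.1], [0, 0, 0]],
  [[0.115, -0.253, -0.125], [0, 0, 0]],
  [[0.115, -0.253, -0.125], [0, 0, 0]],
])

```text
time: 2.55
tool_pos: [0.4319, 0.0098, 0.1021]
tool_rot: [-0.005, 0.083, 0.997, 0.001]
contact_force: [-0.9, 0.2, 0.1]
gripper_width: -0.002
```

```bash
python3 - <<'E'
from plant import *
import cv2
s=state();print(s['time'],s['tool_pos'],s['contact_force'])
im=grab_frame('side');cv2.imwrite('pics/side2.png',cv2.resize(im[150:280,230:430,::-1],(800,520),interpolation=cv2.INTER_CUBIC))
E
```

```text
2.55 [0.43189538 0.00983665 0.10209878] [-0.91128482  0.18694851  0.05359456]
```

View pics/side2.png

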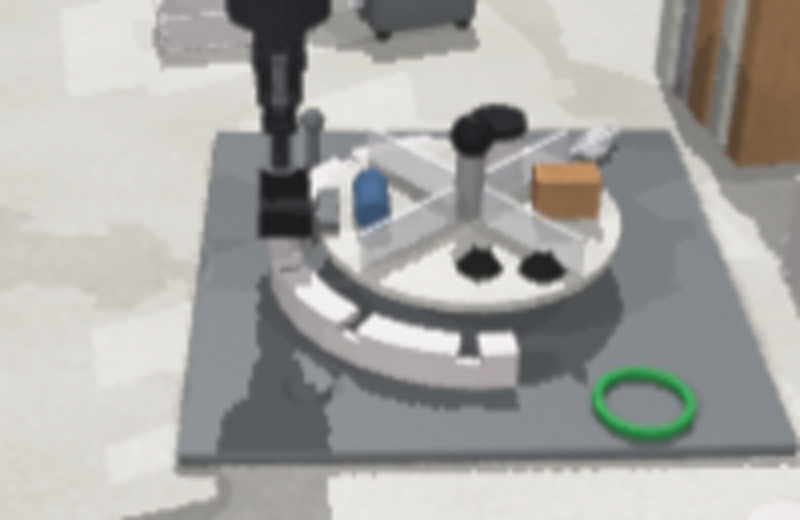

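The side view shows the finger tips (crop 280,165) directly above the black pad (crop 285,203). The peg ball is at crop (312,118). I'll descend and press.

>>> drive_tool([
  [[0.001, -0.002, -0.015], [0, 0, 0]],
  [[0.001, -0.002, -0.027], [0, 0, 0]],
  [[0.001, -0.002, -0.033], [0, 0, 0]],
  [[0.001, -0.002, -0.036], [0, 0, 0]],
  [[0.001, -0.002, -0.038], [0, 0, 0]],
  [[0.001, -0.002, -0.039], [0, 0, 0]],
  [[0.001, -0.002, -0.039], [0, 0, 0]],
])

```text
time: 3.3
tool_pos: [0.4358, 0.0074, 0.0676]
tool_rot: [0.0, 0.082, 0.997, -0.0]
contact_force: [0.3, 0.2, -0.2]
gripper_width: 0.003
```

>>> drive_tool([
  [[0, 0, -0.002], [0, 0, 0]],
  [[0, 0, -0.004], [0, 0, 0]],
  [[0, 0, -0.005], [0, 0, 0]],
  [[0, 0, -0.005], [0, 0, 0]],
])

```text
time: 3.7
tool_pos: [0.4362, 0.0073, 0.0634]
tool_rot: [0.0, 0.083, 0.997, 0.0]
contact_force: [-2.4, 0.0, 7.2]
gripper_width: 0.001
```

>>> drive_tool([
  [[0.0024, 0.0116, -0.001], [0, 0, -5]],
  [[0.0058, 0.0229, -0.001], [0, 0, -10]],
  [[0.0102, 0.0338, -0.001], [0, 0, -15]],
  [[0.0155, 0.0444, -0.001], [0, 0, -20]],
  [[0.0216, 0.0545, -0.001], [0, 0, -25]],
  [[0.0286, 0.064, -0.001], [0, 0, -29]],
  [[0.0364, 0.0729, -0.001], [0, 0, -34]],
  [[0.0449, 0.0812, -0.001], [0, 0, -39]],
])

```text
time: 4.5
tool_pos: [0.4816, 0.0893, 0.0627]
tool_rot: [0.0, 0.412, 0.911, 0.001]
contact_force: [-1.1, 0.0, 7.3]
gripper_width: 0.003
```

```bash
python3 - <<'E'
from plant import *
import cv2,numpy as np
s=state();print(s['time'],s['tool_pos'],s['contact_force'])
im=grab_frame('side');cv2.imwrite('pics/side3.png',cv2.resize(im[150:280,230:430,::-1],(800,520),interpolation=cv2.INTER_CUBIC))
im=grab_frame('top');cv2.imwrite('pics/top3.png',cv2.resize(im[110:270,230:430,::-1],(750,600),interpolation=cv2.INTER_CUBIC))
for c in ['side','top']:
    for r in place_of(c,'pad_floor'):
        p=r['location'];print(c,p,r['confidence'],np.arctan2(p[1]+.0155,.573-p[0]))
p=s['tool_pos'];print('tip',np.arctan2(p[1]+.0155,.573-p[0]),np.hypot(p[1]+.0155,.573-p[0]))
E
```

```text
4.5 [0.48157415 0.08928755 0.06274473] [-1.10938789  0.04783038  7.29949269]
side [0.4834, 0.0901, 0.0621] 0.64 0.8671825440154446
tip 0.8533909577461354 0.13906514995586416
```

View pics/side3.png

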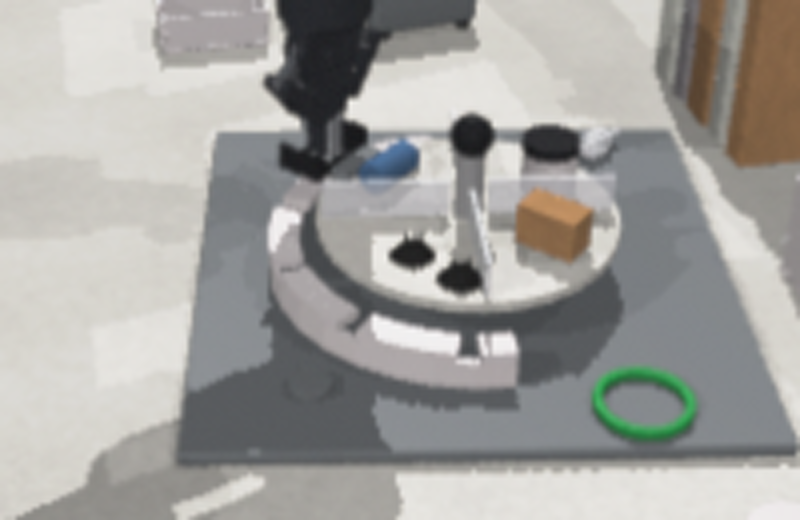

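View pics/top3.png

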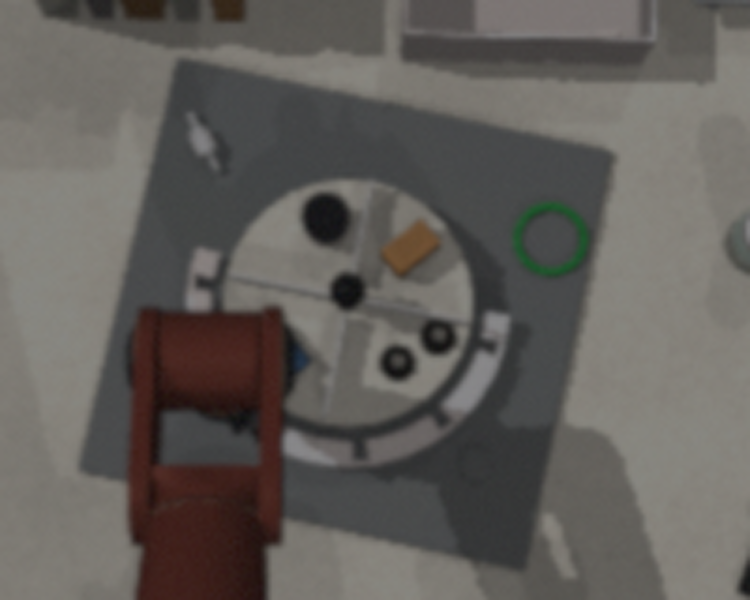

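The top view is blocked by the arm. The side view shows the pad (crop 320,160) past the 0.3 stop and moving with the finger, at about 0.86 rad against a target of 1.09. I'll carry it a little farther, then lift so that it rides under the rim.

>>> drive_tool([
  [[0.0045, 0.0037, 0], [0, 0, -2.5]],
  [[0.0091, 0.0073, 0], [0, 0, -5]],
  [[0.0187, 0.0137, 0], [0, 0, -9]],
  [[0.0187, 0.0137, 0], [0, 0, -9]],
  [[0.0187, 0.0137, 0.004], [0, 0, -9]],
  [[0.0187, 0.0137, 0.01], [0, 0, -9]],
  [[0.0187, 0.0137, 0.017], [0, 0, -9]],
  [[0.0187, 0.0137, 0.017], [0, 0, -9]],
])

```text
time: 5.5
tool_pos: [0.4998, 0.1022, 0.0794]
tool_rot: [0.001, 0.481, 0.877, 0.0]
contact_force: [-0.1, 0.5, -0.5]
gripper_width: -0.0
```

```bash
cat > look.py <<'E'
from plant import *
import cv2,numpy as np,sys
k=sys.argv[1]
s=state();print(s['time'],s['tool_pos'],s['contact_force'])
im=grab_frame('side');cv2.imwrite(f'pics/side{k}.png',cv2.resize(im[150:250,270:400,::-1],(780,600),interpolation=cv2.INTER_CUBIC))
for n in ['pad_floor','tooth','peg_ball']:
    for r in place_of('side',n):
        p=r['location'];print(n,p,round(r['confidence'],2),np.arctan2(p[1]+.0155,.573-p[0]),np.hypot(p[1]-.159,p[0]-.4825))
p=s['tool_pos'];print('tip',np.arctan2(p[1]+.0155,.573-p[0]),np.hypot(p[1]+.0155,.573-p[0]))
E
python3 look.py 4
```

```text
5.5 [0.49982547 0.10217736 0.0793686 ] [-0.06932153  0.51163616 -0.54150707]
pad_floor [0.5032, 0.1058, 0.065] 0.73 1.0486368387037857 0.05708528707118849
tooth [0.498, 0.1084, 0.0243] 0.76 1.0264692087581095 0.05292078986560954
peg_ball [0.4782, 0.1593, 0.0576] 0.41 1.0738576916464067 0.004310452412450432
tip 1.0144845639089322 0.13857298739847554
```

View pics/side4.png

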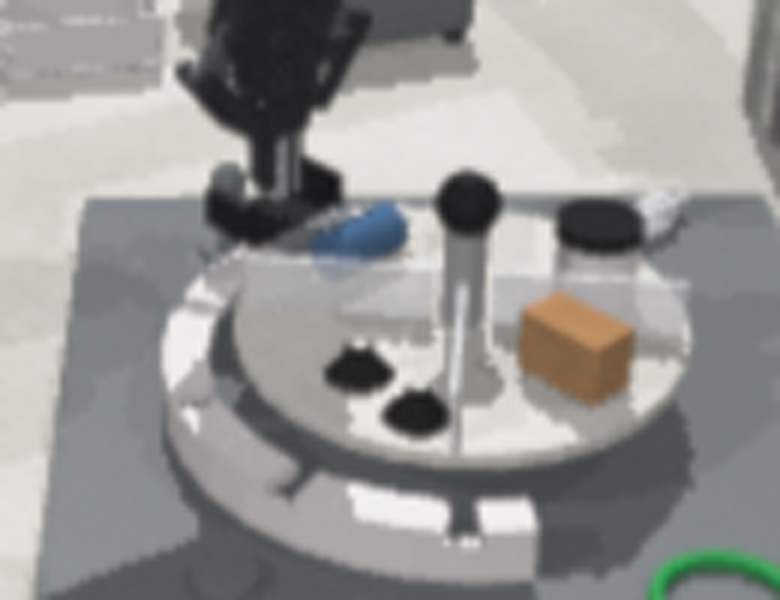

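The pad is riding at z 0.065, about 1.035 rad, just short of the stop. I'll push the lip gently.

>>> drive_tool([
  [[0.0055, 0.0033, 0], [0, 0, -2.5]],
  [[0.0104, 0.0059, 0], [0, 0, -5]],
  [[0.0129, 0.0071, 0], [0, 0, -6]],
  [[0.0129, 0.0071, 0], [0, 0, -6]],
])

```text
time: 6.1
tool_pos: [0.5121, 0.1094, 0.078]
tool_rot: [-0.0, 0.526, 0.851, -0.0]
contact_force: [0.0, -0.1, 0.7]
gripper_width: 0.001
```

```bash
python3 look.py 5
```

```text
6.1 [0.51205437 0.1094132  0.0780123 ] [ 0.00312    -0.10044716  0.67367857]
pad_floor [0.5042, 0.1049, 0.0666] 0.55 1.0516502125483738 0.05828979327463772
tooth [0.574, -0.0152, 0.0594] 0.69 2.8501358591119264 0.1967686204657643
tooth [0.4978, 0.1064, 0.0272] 0.65 1.018043599658581 0.054780014603868096
peg_ball [0.4844, 0.159, 0.0559] 0.37 1.1009787778065003 0.0019000000000000128
tip 1.1168723902042177 0.13898804637629952
```

>>> drive_tool([
  [[0.0018, 0.0009, 0], [0, 0, -1]],
  [[0.0036, 0.0017, 0], [0, 0, -2]],
  [[0.0054, 0.0025, 0], [0, 0, -2]],
  [[0.0054, 0.0025, 0], [0, 0, -2]],
])

```text
time: 6.7
tool_pos: [0.5178, 0.112, 0.0784]
tool_rot: [0.0, 0.541, 0.841, 0.0]
contact_force: [0.1, 0.4, -0.9]
gripper_width: 0.001
```

```bash
python3 look.py 6
```

```text
6.7 [0.51779263 0.11197528 0.07843652] [ 0.09335557  0.3794624  -0.90684331]
pad_floor [0.5003, 0.1041, 0.0651] 0.72 1.0246177920443844 0.05771351661439458
tooth [0.4997, 0.1063, 0.023] 0.54 1.0290497673443533 0.055435818745644946
peg_ball [0.4984, -0.5181, -0.0] 0.73 -1.423443971153772 0.6772866601373454
peg_ball [0.4855, 0.1607, 0.0554] 0.59 1.1098766037305623 0.003448187929913339
tip 1.1620993390437857 0.1389165185965546
```

>>> drive_tool([
  [[0.0018, 0.0008, 0], [0, 0, -1]],
  [[0.0037, 0.0015, 0], [0, 0, -2]],
  [[0.0055, 0.0022, 0], [0, 0, -2]],
  [[0.0055, 0.0022, 0], [0, 0, -2]],
])

```text
time: 7.3
tool_pos: [0.5227, 0.1141, 0.0781]
tool_rot: [-0.0, 0.555, 0.832, -0.0]
contact_force: [-3.2, -1.6, 1.5]
gripper_width: -0.001
```

```bash
python3 look.py 7
```

```text
7.3 [0.52274029 0.11407729 0.07808576] [-3.2121011  -1.57254846  1.49042959]
pad_floor [0.5048, 0.1067, 0.0677] 0.58 1.0617544600517002 0.05685578246757318
tooth [0.5025, 0.109, 0.0269] 0.57 1.0555513631088533 0.05385164807134503
peg_ball [0.4807, 0.1603, 0.0554] 0.44 1.087327029429345 0.0022203603311174236
tip 1.2007865779023232 0.13898313853999056
```

View pics/side7.png

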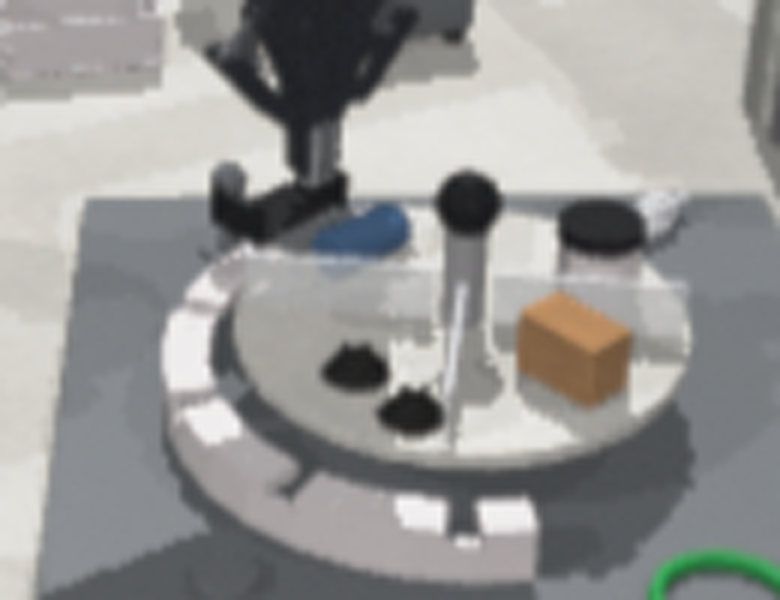

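The tip is now in contact with the lip (3.6 N) and the deck is beginning to turn. The pad is at about 1.06 rad, so I'll keep going slowly.

>>> drive_tool([
  [[0.0009, 0.0004, 0], [0, 0, 0]],
  [[0.0019, 0.0007, 0], [0, 0, -1]],
  [[0.0028, 0.001, 0], [0, 0, -1]],
  [[0.0028, 0.001, 0], [0, 0, -1]],
])

```text
time: 7.9
tool_pos: [0.5274, 0.1155, 0.0795]
tool_rot: [0.001, 0.563, 0.827, 0.001]
contact_force: [-0.6, 1.2, 5.2]
gripper_width: -0.001
```

```bash
python3 look.py 8
```

```text
7.9 [0.52737277 0.11548594 0.07951031] [-0.64463826  1.18789422  5.20636493]
pad_floor [0.5071, 0.1091, 0.0668] 0.48 1.0843028043996448 0.05563425203954845
peg_ball [0.4811, 0.1568, 0.0579] 0.46 1.0808088773372737 0.0026076809620810427
tip 1.2356038972431593 0.13870530206355222
```

A 5 N upward force has appeared, so the pad has probably popped up against the tip. I'll lift straight up and check.

>>> drive_tool([
  [[-0.001, -0.0005, 0.004], [0, 0, 0]],
  [[-0.002, -0.001, 0.01], [0, 0, 0]],
  [[-0.004, -0.0015, 0.03], [0, 0, 0]],
  [[-0.004, -0.0015, 0.06], [0, 0, 0]],
  [[-0.004, -0.0015, 0.1], [0, 0, 0]],
  [[-0.004, -0.0015, 0.14], [0, 0, 0]],
  [[-0.004, 0.0385, 0.16], [0, 0, 0]],
  [[-0.004, 0.0785, 0.17], [0, 0, 0]],
])

```text
time: 8.9
tool_pos: [0.523, 0.1938, 0.2519]
tool_rot: [0.002, 0.564, 0.826, 0.002]
contact_force: [0.6, 0.3, -0.4]
gripper_width: 0.003
```

```bash
python3 look.py 9
```

```text
8.9 [0.5229957  0.19375872 0.25187496] [ 0.56547007  0.34768065 -0.43906522]
pad_floor [0.5094, 0.1095, 0.0731] 0.69 1.100133526753218 0.056337021575514616
tooth [0.503, 0.1137, 0.0355] 0.77 1.0742738426633087 0.0497226306625062
peg_ball [0.4827, 0.159, 0.0555] 0.52 1.093263882848972 0.00020000000000003348
tip 1.3362356691255566 0.21515027454556473
```

View pics/side9.png

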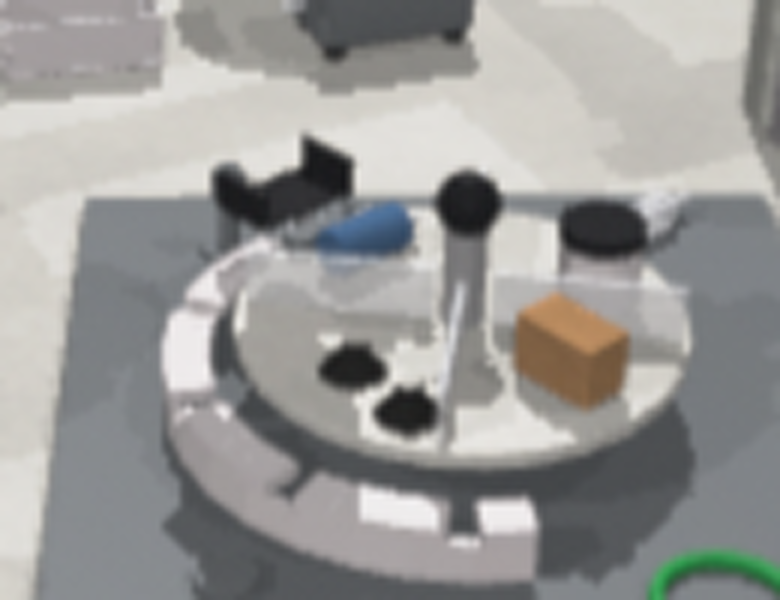

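The pad (crop 300,190) stands at the peg and looks risen, with z about 0.073. I'll move the arm clear and check with both cameras.

>>> drive_tool([
  [[-0.02, 0.045, 0], [0, 0, 0]],
  [[-0.04, 0.09, 0], [0, 0, 0]],
  [[-0.06, 0.135, 0], [0, 0, 0]],
  [[-0.08, 0.18, 0], [0, 0, 0]],
  [[-0.1, 0.225, 0], [0, 0, 0]],
  [[-0.1, 0.225, 0], [0, 0, 0]],
])

```text
time: 9.7
tool_pos: [0.4192, 0.4211, 0.2467]
tool_rot: [-0.001, 0.561, 0.828, -0.001]
contact_force: [0.8, -0.7, 0.5]
gripper_width: -0.004
```

```bash
python3 - <<'E'
from plant import *
import cv2,numpy as np
for c in ['side','top']:
    P={n:[] for n in ['pad_floor','tooth','peg_ball','carousel_base']}
    for i in range(6):
        im=grab_frame(c)
        for n in P:
            r=[x['location'] for x in place_of(c,n) if abs(x['location'][0]-.52)<.08 and abs(x['location'][1]-.06)<.15 and x['confidence']>.4]
            if r:P[n].append(r[0])
    for n in P:
        if P[n]: print(c,n,len(P[n]),np.mean(P[n],0).round(4),np.std(P[n],0).round(4))
    cv2.imwrite(f'pics/{c}10.png',cv2.resize((im[150:250,270:400] if c=='side' else im[140:260,240:400])[:,:,::-1],(780,600),interpolation=cv2.INTER_CUBIC))
s=state();print(s['time'],s['tool_pos'],s['contact_force'])
E
```

```text
side pad_floor 6 [0.5065 0.108  0.0746] [0.0013 0.0018 0.0012]
side tooth 5 [0.5053 0.1089 0.0335] [0.0019 0.0012 0.0011]
side peg_ball 6 [0.487  0.1517 0.0536] [0.0087 0.0189 0.0091]
side carousel_base 6 [ 0.5761 -0.0164 -0.001 ] [0.0013 0.0015 0.0007]
top pad_floor 5 [0.5087 0.1074 0.0731] [0.0015 0.0018 0.0014]
top peg_ball 6 [0.4816 0.158  0.0563] [0.0014 0.002  0.0008]
top carousel_base 6 [ 0.5737 -0.0164  0.0009] [0.0018 0.0012 0.0014]
12.7 [0.42179455 0.41856232 0.24829848] [-0.64455736 -0.0019706   0.26141556]
```

View pics/side10.png

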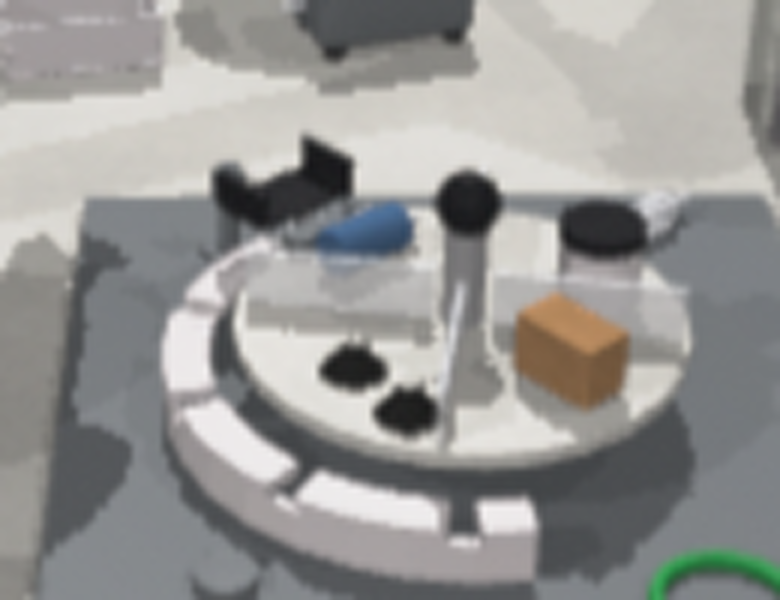

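View pics/top10.png

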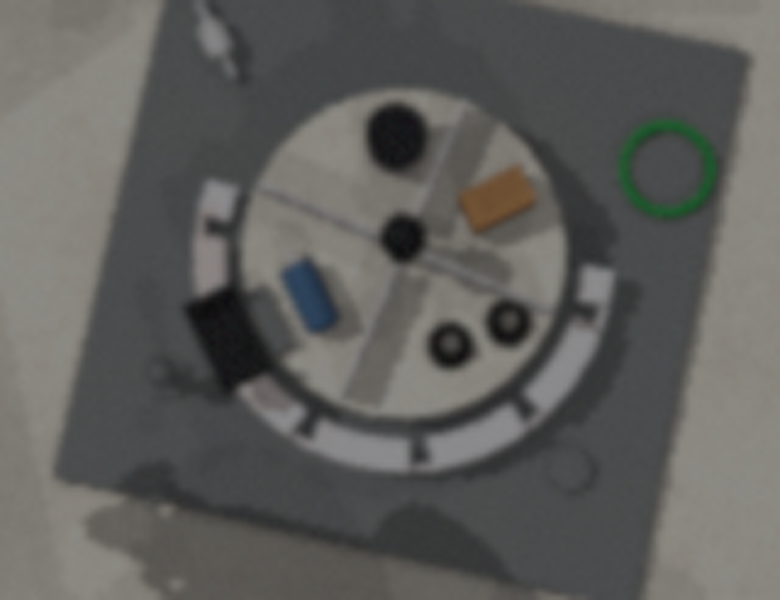

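The top view shows the pad (230,340) covering the gap next to the peg (165,372), with the other five gaps free. Pad z is about 0.074 from both cameras, and the pad-to-peg distance is about 56 mm. I'm handing it in.

```bash
python3 -c "
from plant import *
print(job_done(),state()['time'])"
```

```text
the job is handed in; nothing more can be done
the job is handed in; nothing more can be done
```

The carousel's catch pad now stands at the stop beside the ball-topped peg, popped up and locked, and the job is handed in at about 12.7 s. I pressed the pad down with shut fingers and carried it past the 0.3 rad stop. I let it up just short of the wanted stop and pushed its lip gently until it popped into the gap, then moved the arm clear.

**Last checks:**
- **Pad height:** the pad floor reads 74.6 mm from the side camera and 73.1 mm from the top camera; it needs to be above 71.5 mm. Each reading is good to only about 4 mm, but before the pop it read 65–68 mm.
- **Position:** the pad is about 56 mm from the peg's axis; the limit is 64 mm.
- **Tooth:** its height read 33.5 mm against a nominal 38 mm. While the tooth rode under the rim, the same network mostly read 3–7 mm low too, so I took this as bias. I did not test the lock by pushing on it.
- **Side camera, peg ball:** one batch of readings was scattered by a stray detection. The top camera and the earlier side readings agreed with each other.
- **Loose things:** the valve and ring look unmoved in the last pictures. I did not re-measure the loose things, but the arm stayed well above or away from them all.

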